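# Set out cereal bars by length on the serving board

### The arm

A 6-joint arm with a two-finger parallel gripper is mounted at the origin on the work surface. World frame = base frame: x ahead of the robot, y to its left, z up, the work surface at z = 0. Lengths are in m, angles in degrees, forces in N, time in s.
With the tool pointing down it reaches from about 0.275 to 0.725 m from the base axis. Payload 15.9 kg.
Tool frame: the origin (TCP) lies midway between the tips of the shut fingers; the grasp point (between the pads) lies 19 mm behind it (ctrl.hold_point_z is the y of the grasp point in the tool frame, in m); y points along the fingers, x is the direction in which the jaws open and shut, and the axes are right-handed (so a half turn about y gives the same grasp; the last joint's range is limited). The gripper opens to 85 mm and grips with 20 to 120 N. Pads are 22 mm wide; open, the fingers measure 114 mm over their backs; the gripper's body (76 mm by 85 mm) begins 54 mm behind the grasp point. The pads swing forward as they close: fully open they stand 13 mm farther back than shut.
Start: joints at [-75.229, 12.198, -1.971, 75.831, 0, 90], TCP at [0.127, -0.483, 0.203] pointing down, gripper open.
Joint ranges: [-170.91, 170.91], [-42.67, 98.43], [-65.05, 77.54], [-120.47, 116.71], [-90, 82.35], [-180, 180]. Speed limits (degrees/s): [108.29, 108.29, 136.94, 147.25, 180, 180].

### API

Orientations are given as [roll, pitch, yaw] about the fixed x, y, z axes, in that order (R = Rz(yaw) Ry(pitch) Rx(roll)).
In Python, from bench import ctrl gives the robot as it stands.
- The arm moves only by the tool servo_tool, never from a script. Its arguments are lists of equal length, an entry for each row: "fingers": the opening in per cent of the stroke, from 0 (shut) to 100 (fully open); "slide": the shift along the tool's x, y, z in m, a list of three; "twist": the turn about the tool's y in degrees. A call has 1 to 8 rows; each row shifts and turns the commanded pose from where the row before left it, along the tool's axes as they then stand; what a row does not reach is not made up. A row lasts 1/10 s, in which the tool goes at most 50 mm and 8.59 degrees, less where a joint would pass 70% of its speed; a pose out of reach is approached as far as the arm can. A call is refused whole if a number of a shift passes 0.05 or a number of a turn 8.59, either way. A call with a gripper value outside its range is refused whole. The fingers move at their own pace and stop on an object; "force" is the grip in N (left out, the last holds). Time passes only in rows, so rows that do not move let the fingers close. It gives the time, the measured TCP pose, the force and the opening at its end, in the units of the state.
- ctrl.get_obs(): the state, without advancing time (a new reading comes with each control period).
- ctrl.capture(name): name is "side" or "top" or "wrist"; returns the picture (400x640x3 uint8, red, green, blue); there is no depth.
- ctrl.calibration(name): a dict with "mtx" (3x3 intrinsics, pixels), "xyz" and "attitude" of the camera in the world; the wrist camera has in their place "tool_from_camera" (4x4, takes a point from camera to tool coordinates, whose origin is the TCP and whose axes are the tool frame's). Camera axes: x right, y down, z forward; pixel columns grow to the right and rows downward; lengths in m; the calibration is good to about 2 mm. The wrist camera is an equidistant fisheye: a pixel r from the principal point sees the ray r / f radians off the axis. A picture is of the moment at which its call begins: read the wrist's pose just before it. calibration takes no time and is no camera call.
- ctrl.finish_job(): hands the job in, once; it reports no verdict.
The state is a dict: "t": time; "q": joint angles; "joint_vel": joint speeds; "joint_torque": joint torques, N m; "tool_pos": TCP position; "eef_rot": TCP orientation; "ft_force": force on the tool from outside, world axes, zero at the start; "torque": the same for the moment, N m; "opening": finger opening in m.
Only numpy, scipy, OpenCV 4.12 (cv2) and the standard library are available. Lean on these libraries where they do the work, as an engineer would, in place of code of your own. Each camera call takes 0.05 s, during which the arm holds its last target.

### The job

Lay out the four cut cereal bars from the baking tray on the serving board in order of length, one on each white card: the shortest on the card beside the green disc, then longer and longer to the longest at the other end. Each bar lies flat, seeds up, lengthwise along the middle of its card, and is let go.

Things in the scene. Friction and masses are not known exactly. Their poses are not given: they have to be found in the camera images.
- bar_60: Loose nut-and-seed cereal bar, brown with green, cream and dark seeds on top; the shortest of four: 60 mm long (own y), 28 mm wide (own x), 26 mm high. Roughly 28 g, firm. Origin: centre of its underside; z up. Starts seeds up on the parchment of a dark baking tray (floor 5 mm above the table, rim 15 mm high), turned by up to about 0.5 rad from world y. Grip it across its 28 mm width.
- bar_80: Loose nut-and-seed cereal bar, brown with green, cream and dark seeds on top; the second shortest of four: 80 mm long (own y), 28 mm wide (own x), 26 mm high. Roughly 37 g, firm. Origin: centre of its underside; z up. Starts seeds up on the parchment of a dark baking tray (floor 5 mm above the table, rim 15 mm high), turned by up to about 0.5 rad from world y. Grip it across its 28 mm width.
- bar_100: Loose nut-and-seed cereal bar, brown with green, cream and dark seeds on top; the second longest of four: 100 mm long (own y), 28 mm wide (own x), 26 mm high. Roughly 47 g, firm. Origin: centre of its underside; z up. Starts seeds up on the parchment of a dark baking tray (floor 5 mm above the table, rim 15 mm high), turned by up to about 0.5 rad from world y. Grip it across its 28 mm width.
- bar_120: Loose nut-and-seed cereal bar, brown with green, cream and dark seeds on top; the longest of four: 120 mm long (own y), 28 mm wide (own x), 26 mm high. Roughly 56 g, firm. Origin: centre of its underside; z up. Starts seeds up on the parchment of a dark baking tray (floor 5 mm above the table, rim 15 mm high), turned by up to about 0.5 rad from world y. Grip it across its 28 mm width.
- card_a: White card fixed on the brown wooden serving board (400 by 170 mm, 18 mm thick) (one end card; the row runs a, b, c, d along the cards' own +x, 80 mm between centres). 50 mm (own x, along the row) by 140 mm (own y, across the row), 2 mm thick; its top is 20 mm above the table. Origin: centre of its underside, 18 mm above the table. A bar laid along it has its length along the card's y. Two bars on neighbouring cards leave a gap of 52 mm between them.
- card_b: White card fixed on the brown wooden serving board (400 by 170 mm, 18 mm thick) (next to card_a; the row runs a, b, c, d along the cards' own +x, 80 mm between centres). 50 mm (own x, along the row) by 140 mm (own y, across the row), 2 mm thick; its top is 20 mm above the table. Origin: centre of its underside, 18 mm above the table. A bar laid along it has its length along the card's y. Two bars on neighbouring cards leave a gap of 52 mm between them.
- card_c: White card fixed on the brown wooden serving board (400 by 170 mm, 18 mm thick) (next to card_d; the row runs a, b, c, d along the cards' own +x, 80 mm between centres). 50 mm (own x, along the row) by 140 mm (own y, across the row), 2 mm thick; its top is 20 mm above the table. Origin: centre of its underside, 18 mm above the table. A bar laid along it has its length along the card's y. Two bars on neighbouring cards leave a gap of 52 mm between them.
- card_d: White card fixed on the brown wooden serving board (400 by 170 mm, 18 mm thick) (the other end card; the row runs a, b, c, d along the cards' own +x, 80 mm between centres). 50 mm (own x, along the row) by 140 mm (own y, across the row), 2 mm thick; its top is 20 mm above the table. Origin: centre of its underside, 18 mm above the table. A bar laid along it has its length along the card's y. Two bars on neighbouring cards leave a gap of 52 mm between them.
- disc_green: Flat green disc, 36 mm across, 3 mm thick, fixed on the board beyond one end of the row of cards, 52 mm from the centre of the nearest card (either card_a or card_d); it marks the short end. A black disc of the same size lies beyond the other end. Origin: centre of its underside.
Not all that is in view belongs to the job. Leave any blue or purple look-alike of the bar_100 alone.

How it is judged:
By the outcome, as a careful person would: the job done as asked, in the order asked, and still so for the second after the job is handed in, with the robot touching nothing.
It also fails if it takes over 112 s, if anything falls off the work surface, if the arm or the gripper's body presses on something with over 40 N, if the wrist force passes 120 N, or if a joint passes its speed limit or range.

## Working session

There is one attempt and no reset: what is moved stays moved. The work goes in short steps, Python scripts to look and compute and a tool call to move; the robot and the scene stay as the last step left them, time stands still between calls to the robot, and variables do not carry over. Pictures are saved under pics/ and viewed, and the job is handed in when it is done.

Besides the shell and the picture viewer there is one more tool, called after "Call:" by a JSON object that holds its "method" and its "body", one argument or row to a line. servo_tool: Moves the arm, as the interface text tells. Its arguments: {"type":"object","properties":{"fingers":{"type":"array","items":{"type":"number"}},"slide":{"type":"array","items":{"type":"array","items":{"type":"number"}}},"twist":{"type":"array","items":{"type":"number"}},"force":{"type":"number"}},"required":["fingers","slide","twist"]}

```bash
mkdir -p pics; ls; python3 - <<'E'
from bench import ctrl
import cv2
o=ctrl.get_obs()
print({k:o[k] for k in('t','q','tool_pos','eef_rot','opening')}, ctrl.hold_point_z)
for n in('top','side','wrist'):
    im=ctrl.capture(n); cv2.imwrite(f'pics/{n}0.png',im[:,:,::-1]); print(n,ctrl.calibration(n))
E
```

```text
pics
{'t': 0.0, 'q': array([-7.52298458e+01,  1.22241992e+01, -2.00944996e+00,  7.58303828e+01,
       -3.06926232e-04,  9.00016827e+01]), 'tool_pos': array([ 0.12737387, -0.48311678,  0.20281306]), 'eef_rot': array([-9.00003088e+01,  6.40318622e-02, -7.52315285e+01]), 'opening': 0.08559783190954445} -0.0187
top {'mtx': array([[453.65107583,   0.        , 316.74222452],
       [  0.        , 453.65107583, 195.02000219],
       [  0.        ,   0.        ,   1.        ]]), 'xyz': array([ 0.2571777 , -0.12732186,  1.14719618]), 'attitude': array([-169.38350132,   -0.25984769,  -89.58825949])}
side {'mtx': array([[435.35185104,   0.        , 321.3793006 ],
       [  0.        , 435.35185104, 191.30208899],
       [  0.        ,   0.        ,   1.        ]]), 'xyz': array([0.42177898, 0.67059022, 0.83967564]), 'attitude': array([-134.63889648,    0.36943664, -177.05994174])}
wrist {'mtx': array([[309.70691629,   0.        , 323.55488679],
       [  0.        , 309.70691629, 206.32616081],
       [  0.        ,   0.        ,   1.        ]]), 'tool_from_camera': array([[ 9.99999880e-01, -2.35161595e-04,  4.30157137e-04,
        -8.41828248e-05],
       [-4.78512512e-04, -2.77429452e-01,  9.60745893e-01,
        -1.71623585e-01],
       [-1.06592278e-04, -9.60745983e-01, -2.77429531e-01,
         7.08222657e-02],
       [ 0.00000000e+00,  0.00000000e+00,  0.00000000e+00,
         1.00000000e+00]])}
```

View pics/top0.png

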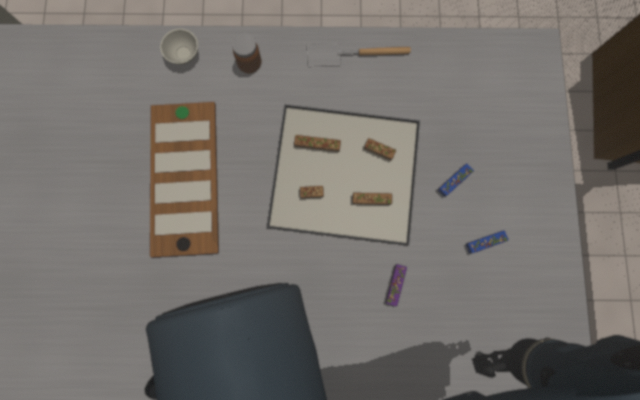

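View pics/side0.png

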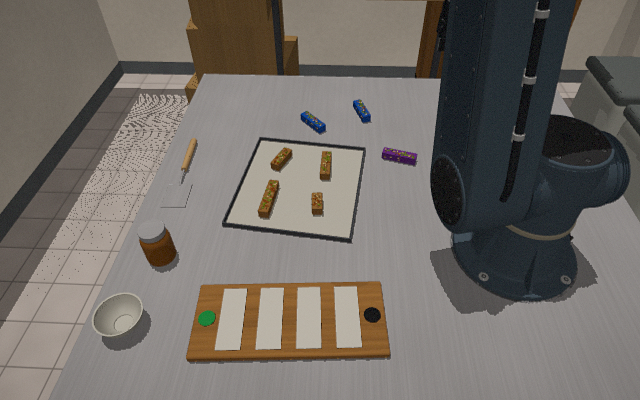

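View pics/wrist0.png

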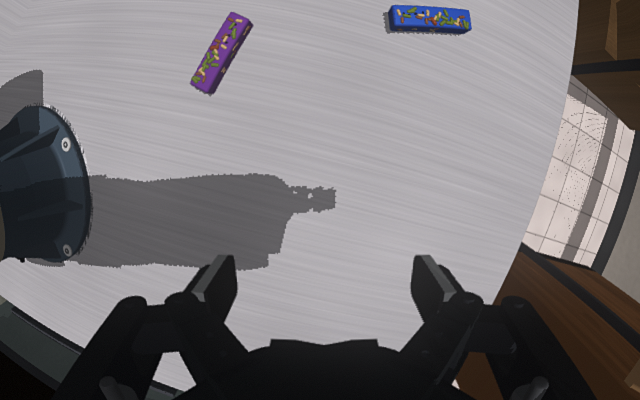

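The top view shows four brown bars: (317,143), (380,149), (372,199) and (311,192). The look-alikes are blue at (455,180) and (487,242), and purple at (397,285). The cards are at column ~183, rows 131–223. The green disc is at the far end (182,112) and the black one at (183,243).

```bash
cat > h.py <<'E'
from bench import ctrl
import cv2, numpy as np
from scipy.spatial.transform import Rotation as R
def rot(e): return R.from_euler('xyz',e,degrees=True).as_matrix()
def ground(name,px,z):
    c=ctrl.calibration(name); px=np.atleast_2d(px).astype(float)
    d=np.c_[px,np.ones(len(px))]@np.linalg.inv(c['mtx']).T@rot(c['attitude']).T
    o=np.array(c['xyz']); return (o+d*((z-o[2])/d[:,2])[:,None])
def wristpts(o,px,z):
    c=ctrl.calibration('wrist'); K=c['mtx']; px=np.atleast_2d(px).astype(float)
    v=(px-K[:2,2])/K[0,0]; r=np.linalg.norm(v,axis=1)
    d=np.c_[v/r[:,None]*np.sin(r)[:,None],np.cos(r)]
    T=c['tool_from_camera']; Rt=rot(o['eef_rot'])
    d=d@T[:3,:3].T@Rt.T; p=o['tool_pos']+Rt@T[:3,3]
    return p+d*((z-p[2])/d[:,2])[:,None]
def obj(pts):  # world points -> centre, long axis angle from world y, sizes
    (c,s,a)=cv2.minAreaRect((pts[:,:2]*1000).astype(np.float32))
    b=cv2.boxPoints((c,s,a)); e=[b[1]-b[0],b[2]-b[1]]; L=max(e,key=np.linalg.norm)
    if L[1]<0: L=-L
    return np.round(c,1),round(float(np.degrees(np.arctan2(-L[0],L[1]))),1),np.round(sorted(s),1)
def contours(m,amin):
    return [c for c in cv2.findContours(m.astype(np.uint8),cv2.RETR_EXTERNAL,cv2.CHAIN_APPROX_NONE)[0] if cv2.contourArea(c)>amin]
E
cat > look.py <<'E'
from h import *
import sys
for n in sys.argv[1].split(','):
    im=ctrl.capture(n); hsv=cv2.cvtColor(im,cv2.COLOR_RGB2HSV); v=hsv[:,:,2]; s=hsv[:,:,1]; h=hsv[:,:,0]
    cv2.imwrite(f'pics/{n}{sys.argv[2]}.png',im[:,:,::-1])
    brown=(s>90)&(h<35)
    for c in contours(brown,60):
        x,y,w,hh=cv2.boundingRect(c)
        if cv2.contourArea(c)<2500: print(n,'brown',(x+w/2,y+hh/2),cv2.contourArea(c),'mid18:',*obj(ground(n,c[:,0],.018)))
    white=(s<50)&(v>(120 if n=='top' else 150))
    for c in contours(white,400):
        if cv2.contourArea(c)<6000:
            x,y,w,hh=cv2.boundingRect(c); print(n,'white',(x+w/2,y+hh/2),*obj(ground(n,c[:,0],.02)))
    g=(h>45)&(h<85)&(s>120)
    for c in contours(g,60): print(n,'green',*obj(ground(n,c[:,0],.021)))
E
python3 look.py top,side 1
python3 -c "
import cv2;a=cv2.imread('pics/top0.png')[95:250,260:430];cv2.imwrite('pics/c0.png',cv2.resize(a,None,fx=3.8,fy=3.8,interpolation=2))"
```

```text
top brown (372.0, 198.5) 321.0 mid18: [ 461.5 -269.5] -1.4 [25.3 93.8]
top brown (312.0, 192.0) 178.5 mid18: [ 477.9 -117.6] 0.5 [23.3 53.3]
top brown (380.0, 149.0) 244.5 mid18: [ 592.4 -292.3] -23.8 [26.2 75.4]
top brown (317.5, 143.0) 372.0 mid18: [ 607.1 -130.5] -6.1 [ 26.2 115.3]
top brown (247.5, 56.5) 78.5 mid18: [843.8  56.1] 20.6 [28.4 60.4]
top brown (385.0, 51.5) 221.0 mid18: [ 866.2 -310.8] 2.1 [ 16.5 133. ]
side brown (157.5, 248.0) 711.0 mid18: [844.9  51.4] 34.3 [ 70.  104.6]
side brown (317.5, 204.0) 197.5 mid18: [ 478.8 -115.3] 3.8 [26.3 76.5]
side brown (268.5, 199.0) 411.5 mid18: [ 608.8 -129.9] -6.3 [ 33.4 139.8]
side brown (325.5, 165.5) 240.5 mid18: [ 464.9 -269.7] 2.1 [ 28.5 121.7]
side brown (281.5, 159.5) 258.0 mid18: [ 593.9 -291.3] -23.2 [ 40.9 100.8]
side brown (189.0, 155.0) 171.5 mid18: [ 869.1 -299.9] 2.8 [ 20.  151.7]
side brown (440.0, 63.5) 76.0 mid18: [  50.9 -880. ] -12.3 [ 15.4 225.8]
side brown (430.0, 39.0) 1097.0 mid18: [   79.2 -1139.3] -12.6 [102.2 755. ]
side brown (288.5, 37.5) 641.0 mid18: [  662.  -1121.6] 8.7 [ 67.3 712.5]
side white (25
[... 201 characters left out ...]
7.3 [ 99.9 101.3]
side white (231.0, 319.5) [637.2 222.1] 4.1 [ 49.5 137.8]
side white (270.0, 319.0) [557.3 216.5] 4.0 [ 49.5 139.2]
side white (348.0, 317.5) [397.8 205.9] 4.0 [ 49.3 138.1]
side white (308.5, 318.0) [478.2 210.9] 3.1 [ 49.3 139.5]
side white (63.0, 303.5) [1003.5  204. ] 90.0 [89.7 89.9]
side white (29.0, 302.0) [1079.6  204.2] 0.3 [54.5 89.6]
side white (82.5, 267.0) [1004.2  110.4] -0.2 [89.3 90.2]
side white (50.0, 265.5) [1080.1  109.9] 1.2 [56.3 89.5]
side white (184.5, 245.5) [791.4  24.7] -0.3 [ 76.7 282.2]
side white (213.5, 167.5) [ 789.4 -249.7] 2.1 [ 71.6 224.4]
side white (154.0, 81.5) [1105.7 -698.4] 89.7 [ 97.2 255.8]
side green [688.7 225.7] 57.6 [33.6 33.8]
```

View pics/c0.png

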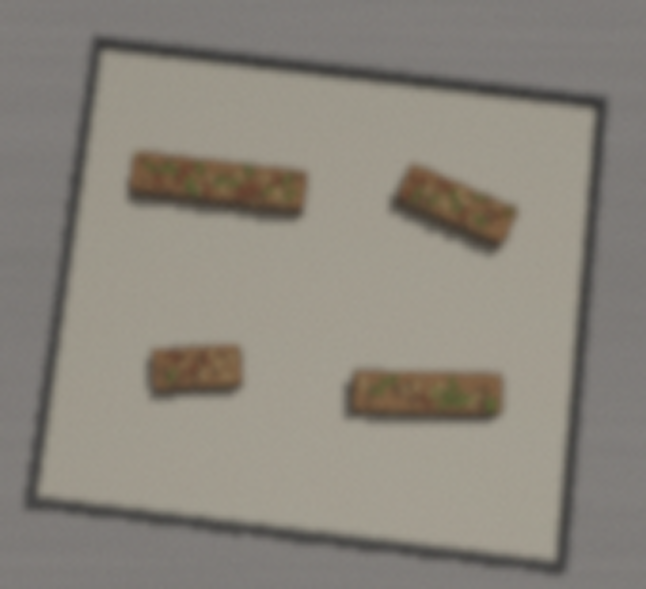

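The crop shows the lengths in clear order, all seeds up: longest upper left, 80 upper right, 100 lower right and 60 lower left. I'll cross-check the cards in the top view and get the 60 bar's angle.

```bash
python3 - <<'E'
from h import *
im=cv2.imread('pics/top0.png')[:,:,::-1].copy(); hsv=cv2.cvtColor(im,cv2.COLOR_RGB2HSV)
print(hsv[131,183],hsv[192,183],hsv[131,155],hsv[175,290],hsv[112,182])
m=(hsv[:,:,1]<60)&(hsv[:,:,2]>hsv[192,183][2]-30); m[:, :150]=0; m[:,217:]=0
for c in contours(m,300): print(*obj(ground('top',c[:,0],.02)))
m=(hsv[:,:,0]>45)&(hsv[:,:,0]<85)&(hsv[:,:,1]>90); m[:,217:]=0
for c in contours(m,20): print('g',*obj(ground('top',c[:,0],.021)))
E
```

```text
[ 20  31 164] [ 21  30 163] [ 16  59 139] [ 21  28 157] [ 64 130 108]
[395.4 202.2] 4.0 [ 50.9 139.8]
[475.1 208.4] 4.0 [ 50.9 139.1]
[554.8 213.5] 4.0 [ 50.8 140.3]
[634.5 219.5] 4.0 [ 50.9 140. ]
[857.3 237.5] 3.3 [55.7 56.3]
[972.5 258.3] 0.6 [ 75.1 143.9]
g [684.7 222.7] 0.5 [30.3 31.6]
```

```bash
cat > plan.py <<'E'
# usage: plan.py x y z yaw(deg)  -> total shift in tool axes (after turning, before turning), twist, at tool pointing down
from h import *
import sys
x,y,z,yaw=map(float,sys.argv[1:5]); o=ctrl.get_obs()
e=o['eef_rot']; d=np.array([x,y,z])-o['tool_pos']
Rn=rot(e); Rt=rot([-90,0,yaw]); dy=(yaw-e[2]+180)%360-180
print('t',round(o['t'],2),'pos',np.round(o['tool_pos']*1000,1),'rot',np.round(e,2),'open',round(o['opening']*1000,1),'q',np.round(o['q'],0),'F',np.round(o['ft_force'],1))
print('before turn slide mm',np.round(d@Rn*1000,1),' after turn',np.round(d@Rt*1000,1),' twist',round(-dy,2))
E
python3 plan.py 0.478 -0.117 0.2 3
```

```text
t 0.25 pos [ 127.4 -483.3  203.1] rot [-9.000e+01  3.000e-02 -7.523e+01] open 85.5 q [-75.  12.  -2.  76.  -0.  90.] F [0.4 0.3 0.5]
before turn slide mm [-264.8    3.2  432.4]  after turn [369.3   3.1 347.5]  twist -78.23
```

Call:
{"method": "servo_tool", "body": {
  "fingers": [100,100,100,100,100,100,100,100],
  "slide": [
    [0,0,0],
    [0,0,0],
    [0,0,0],
    [0,0,0],
    [0,0,0],
    [0,0,0],
    [0,0,0],
    [0,0,0]
  ],
  "twist": [-8.5,-8.5,-8.5,-8.5,-8.5,-8.5,-8.5,-8.5]
}}

```text
t: 1.05
tool_pos: [0.1275, -0.4834, 0.2032]
eef_rot: [-90.0, 0.0, -6.9]
ft_force: [0.7, -0.5, 0.4]
opening: 0.0851
```

```bash
python3 plan.py 0.478 -0.117 0.2 3
```

```text
t 1.05 pos [ 127.5 -483.4  203.2] rot [-8.999e+01  1.000e-02 -6.880e+00] open 85.1 q [-75.  12.  -2.  76.  -0.  22.] F [ 0.7 -0.5  0.4]
before turn slide mm [304.1   3.3 405.7]  after turn [369.2   3.2 347.5]  twist -9.88
```

Call:
{"method": "servo_tool", "body": {
  "fingers": [100,100,100,100,100,100,100,100],
  "slide": [
    [0.03,0,0.04],
    [0.033,0,0.037],
    [0.037,0,0.035],
    [0.037,0,0.035],
    [0.037,0,0.035],
    [0.037,0,0.035],
    [0.037,0,0.035],
    [0.037,0,0.035]
  ],
  "twist": [-5,-5,0,0,0,0,0,0]
}}

```text
t: 1.85
tool_pos: [0.4055, -0.1936, 0.2035]
eef_rot: [-90.0, -0.0, 2.8]
ft_force: [2.3, -0.4, 0.3]
opening: 0.0852
```

```bash
python3 plan.py 0.478 -0.117 0.17 3
```

```text
t 1.85 pos [ 405.5 -193.6  203.5] rot [-9.002e+01 -2.000e-02  2.770e+00] open 85.2 q [-26.   6.  -9.  75.  -0.  62.] F [ 2.3 -0.4  0.3]
before turn slide mm [76.1 33.5 73. ]  after turn [76.4 33.5 72.7]  twist -0.23
```

Call:
{"method": "servo_tool", "body": {
  "fingers": [80,70,60,60],
  "slide": [
    [0.034,0.017,0.033],
    [0.034,0.016,0.033],
    [0,0,0],
    [0,0,0]
  ],
  "twist": [0,0,0,0]
}}

```text
t: 2.25
tool_pos: [0.4689, -0.1256, 0.1699]
eef_rot: [-90.0, 0.1, 2.9]
ft_force: [0.7, -0.6, -0.8]
opening: 0.0508
```

```bash
python3 plan.py 0.478 -0.117 0.01 3; cat > wlook.py <<'E'
from h import *
import sys
o=ctrl.get_obs(); im=ctrl.capture('wrist'); cv2.imwrite(f'pics/w{sys.argv[1]}.png',im[:,:,::-1])
hsv=cv2.cvtColor(im,cv2.COLOR_RGB2HSV); h,s,v=hsv[:,:,0],hsv[:,:,1],hsv[:,:,2]
m=((s>90)&(h<40)&(v>50)).astype(np.uint8); m=cv2.morphologyEx(m,cv2.MORPH_CLOSE,np.ones((5,5)))
for c in contours(m,600):
    x,y,w,hh=cv2.boundingRect(c)
    if x>2 and y>2 and x+w<637: print('brown',(x+w//2,y+hh//2),'mid18:',*obj(wristpts(o,c[:,0],.018)),'mid33:',*obj(wristpts(o,c[:,0],.033)))
m=(s<45)&(v>150)
for c in contours(m,1500):
    x,y,w,hh=cv2.boundingRect(c)
    print('white',(x,y,w,hh),'z20:',*obj(wristpts(o,c[:,0],.02)))
E
python3 wlook.py 1
```

```text
t 2.25 pos [ 468.9 -125.6  169.9] rot [-8.998e+01  8.000e-02  2.900e+00] open 50.8 q [-15.  11.  -8.  71.  -0.  72.] F [ 0.7 -0.6 -0.8]
before turn slide mm [  9.8 159.9   8.1]  after turn [  9.6 159.9   8.1]  twist -0.1
brown (312, 300) mid18: [ 461.4 -273.5] -1.4 [ 28.5 111.1] mid33: [ 461.6 -263.3] -1.4 [ 27.2 106. ]
brown (332, 179) mid18: [ 477.7 -117.8] 3.8 [27.8 62.3] mid33: [ 477.1 -114.9] 3.8 [26.5 59.4]
brown (447, 197) mid18: [ 610. -133.] -6.8 [ 30.8 123.2] mid33: [ 603.4 -129.4] -6.8 [ 29.4 117.5]
brown (604, 77) mid18: [860.2  61. ] -72.5 [ 77.9 137.3] mid33: [841.9  55.6] -72.5 [ 74.3 131. ]
white (0, 104, 239, 296) z20: [ -33.4 -338.9] -47.6 [396.5 940.8]
white (238, 87, 282, 258) z20: [ 527.7 -192.8] -6.7 [303.7 326.7]
white (150, 0, 490, 356) z20: [ 680.5 -141.7] -78.5 [626.9 740.8]
```

View pics/w1.png

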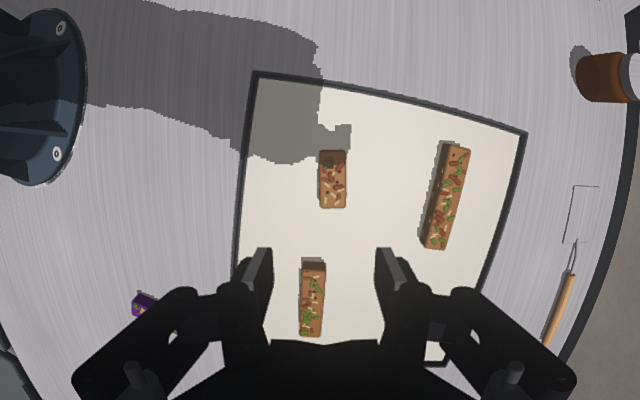

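The wrist view confirms bar_60 at (332,179), at world (478,−117.5) and 3.8°, which agrees with the top view. Descending.

Call:
{"method": "servo_tool", "body": {
  "fingers": [60,60,60,60,60,60,60],
  "slide": [
    [0.009,0.04,0.008],
    [0,0.04,0],
    [0,0.04,0],
    [0,0.02,0],
    [0,0.01,0],
    [0,0.005,0],
    [0,0,0]
  ],
  "twist": [-0.9,0,0,0,0,0,0]
}}

```text
t: 3.0
tool_pos: [0.4777, -0.1186, 0.016]
eef_rot: [-90.0, -0.0, 3.6]
ft_force: [0.5, 0.2, -0.1]
opening: 0.0513
```

```bash
python3 plan.py 0.478 -0.1175 0.008 3.8;
```

```text
t 3.0 pos [ 477.7 -118.6   16. ] rot [-9.002e+01 -4.000e-02  3.620e+00] open 51.3 q [-14.  18. -23.  49.  -0.  72.] F [ 0.5  0.2 -0.1]
before turn slide mm [0.3 8.  1.1]  after turn [0.3 8.  1.1]  twist -0.18
```

Call:
{"method": "servo_tool", "body": {
  "fingers": [60,60,0,0,0,0,0,0],
  "slide": [
    [0,0.007,0.001],
    [0,0,0],
    [0,0,0],
    [0,0,0],
    [0,0,0],
    [0,0,0],
    [0,0,0],
    [0,0,0]
  ],
  "twist": [0,0,0,0,0,0,0,0],
  "force": 30
}}

```text
t: 3.8
tool_pos: [0.4775, -0.117, 0.0085]
eef_rot: [-90.0, -0.0, 3.7]
ft_force: [0.3, 0.1, 0.4]
opening: -0.0001
```

```bash
python3 plan.py 0.636 0.221 0.10 4
```

```text
t 3.8 pos [ 477.5 -117.     8.5] rot [-90.    -0.     3.67] open -0.1 q [-14.  19. -23.  48.  -0.  73.] F [0.3 0.1 0.4]
before turn slide mm [179.9 -91.5 327.2]  after turn [181.7 -91.5 326.1]  twist -0.33
```

The fingers shut fully, so I need to see where the bar is.

```bash
python3 wlook.py 2; python3 look.py side 2|grep brown|head -5; python3 -c "
import cv2;a=cv2.imread('pics/side2.png')[120:260,200:400];cv2.imwrite('pics/c2.png',cv2.resize(a,None,fx=4,fy=4,interpolation=2))"
```

```text
brown (611, 368) mid18: [ 855.2 -288.4] 5.0 [ 44.5 126.1] mid33: [ 819.9 -266. ] 5.0 [ 40.4 114.5]
brown (324, 224) mid18: [ 476.9 -104. ] 3.7 [29.3 37.3] mid33: [476.5 -98.6] 3.7 [26.6 33.8]
brown (516, 260) mid18: [ 610.2 -127.6] -6.9 [ 48.1 113. ] mid33: [ 597.5 -120.1] -6.9 [ 43.6 102.6]
white (175, 202, 122, 114) z20: [ 422.6 -140. ] -6.9 [75.3 83.3]
white (0, 123, 165, 277) z20: [ 139.  -323.4] -35.1 [216.6 662.5]
white (349, 79, 264, 271) z20: [ 579.5 -116.5] 83.2 [161.9 201.2]
white (307, 0, 333, 400) z20: [ 662.2 -145.4] 18.2 [281.7 435.7]
side brown (157.5, 248.0) 710.0 mid18: [844.9  51.4] 34.3 [ 70.  104.6]
side brown (317.5, 206.0) 134.5 mid18: [ 478.7 -107.7] 2.9 [26.5 61.1]
side brown (268.5, 199.0) 414.5 mid18: [ 608.3 -130. ] -6.3 [ 34.3 139.4]
side brown (281.5, 159.5) 257.0 mid18: [ 594.  -291.3] -23.9 [ 41.2 100.7]
side brown (189.0, 155.0) 171.5 mid18: [ 869.1 -299.9] 2.8 [ 20.  151.7]
```

View pics/w2.png

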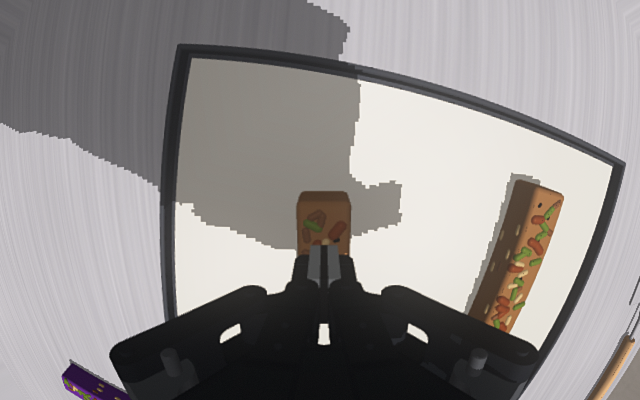

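View pics/c2.png

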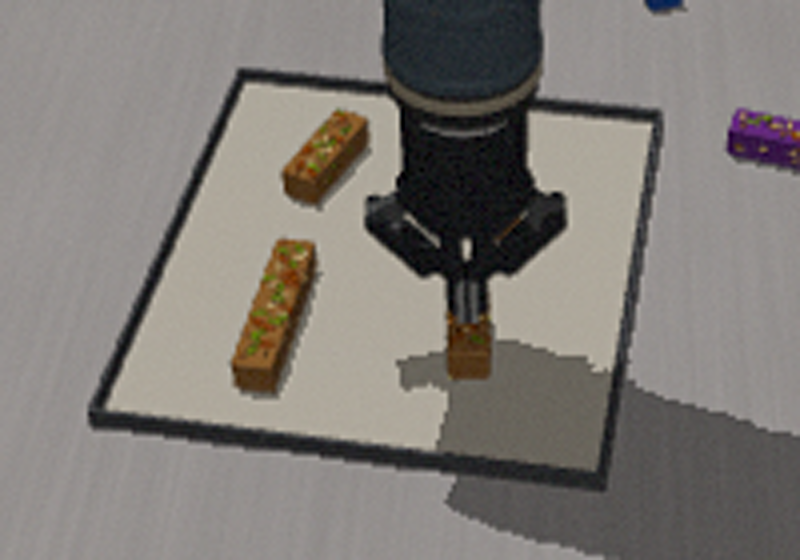

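```bash
python3 - <<'E'
from h import *
o=ctrl.get_obs(); c=ctrl.calibration('side')
for z in (.0085,.02,.031,.045,.06):
    p=np.array([.4775,-.117,z]); q=rot(c['attitude']).T@(p-c['xyz']); q=c['mtx']@q; print(z,q[:2]/q[2], (q[:2]/q[2]-[200,120])*4)
a=cv2.imread('pics/w2.png')[170:320,230:420];cv2.imwrite('pics/c3.png',cv2.resize(a,None,fx=4,fy=4,interpolation=2))
print(o['joint_torque'],o['torque'],o['ft_force'])
E
```

```text
0.0085 [317.62085139 205.28883183] [470.48340555 341.15532731]
0.02 [317.56578374 202.25698968] [470.26313497 329.02795872]
0.031 [317.51237341 199.31639352] [470.04949363 317.2655741 ]
0.045 [317.44333063 195.51512666] [469.77332251 302.06050665]
0.06 [317.36799779 191.36754996] [469.47199115 285.47019983]
[ 5.13199833e-03 -7.12396502e+01  4.13702381e+01  2.97315448e-03
  9.91027292e-06 -1.06741136e-04] [-0.00503289  0.01130603 -0.01066147] [-0.24271531 -0.0135153   0.15761588]
```

View pics/c3.png

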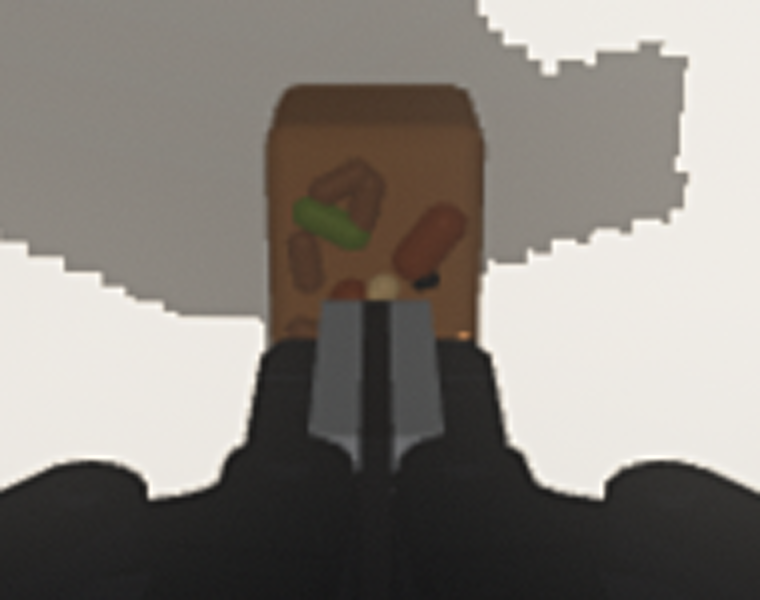

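Call:
{"method": "servo_tool", "body": {
  "fingers": [60,60,60,60,60],
  "slide": [
    [0,0,0],
    [0,0,0],
    [0,0,0],
    [0,0,0],
    [0,0,0]
  ],
  "twist": [0,0,0,0,0]
}}

```text
t: 4.4
tool_pos: [0.4774, -0.117, 0.0084]
eef_rot: [-90.0, 0.0, 3.7]
ft_force: [-0.1, -0.4, -0.1]
opening: 0.0512
```

```bash
python3 plan.py 0.478 -0.1175 0.008 3.8; python3 wlook.py 4; python3 -c "
import cv2;a=cv2.imread('pics/w4.png')[150:350,200:450];cv2.imwrite('pics/c4.png',cv2.resize(a,None,fx=3,fy=3,interpolation=2))"
```

```text
t 4.4 pos [ 477.4 -117.     8.4] rot [-90.     0.     3.67] open 51.2 q [-14.  19. -23.  48.  -0.  73.] F [-0.1 -0.4 -0.1]
before turn slide mm [ 0.5  0.4 -0.5]  after turn [ 0.5  0.4 -0.5]  twist -0.13
brown (611, 368) mid18: [ 855.1 -288.3] 4.9 [ 44.5 126. ] mid33: [ 819.7 -265.9] 4.9 [ 40.4 114.4]
brown (324, 246) mid18: [ 477.9 -119.5] 3.6 [29.5 68.4] mid33: [ 477.5 -112.7] 3.6 [26.7 62.1]
brown (521, 253) mid18: [ 610.9 -121.7] -7.1 [ 48.2 101.3] mid33: [ 598.1 -114.8] -7.1 [43.8 91.9]
white (175, 202, 96, 94) z20: [ 407.7 -132. ] 66.0 [58.9 61.4]
white (0, 123, 163, 277) z20: [ 134.5 -320.2] -35.1 [205.5 662.4]
white (263, 79, 350, 266) z20: [ 564.5 -118.6] 83.3 [169.9 230.2]
white (307, 0, 333, 400) z20: [ 662.1 -145.4] 18.2 [281.6 435.5]
```

View pics/c4.png

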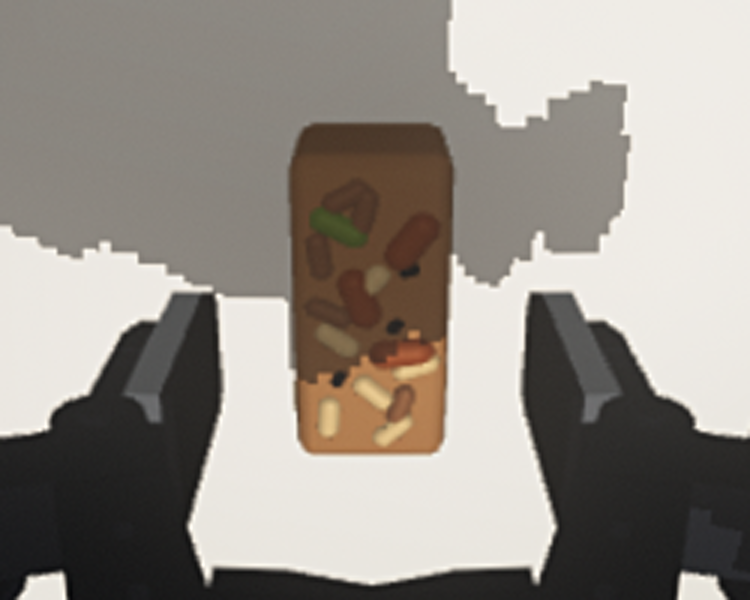

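```bash
python3 - <<'E'
from h import *
im=ctrl.capture('side'); a=im[120:260,200:400,::-1];cv2.imwrite('pics/c5.png',cv2.resize(a,None,fx=4,fy=4,interpolation=2))
c=ctrl.calibration('side')
for dx in(-.026,.026):
  for z in (.0085,.02,.031,.045):
    p=np.array([.4775+dx,-.117,z]); q=rot(c['attitude']).T@(p-c['xyz']); q=c['mtx']@q; print(dx,z, np.round((q[:2]/q[2]-[200,120])*4))
E
```

```text
-0.026 0.0085 [510. 342.]
-0.026 0.02 [510. 330.]
-0.026 0.031 [510. 319.]
-0.026 0.045 [510. 303.]
0.026 0.0085 [431. 340.]
0.026 0.02 [431. 328.]
0.026 0.031 [430. 316.]
0.026 0.045 [429. 301.]
```

View pics/c5.png

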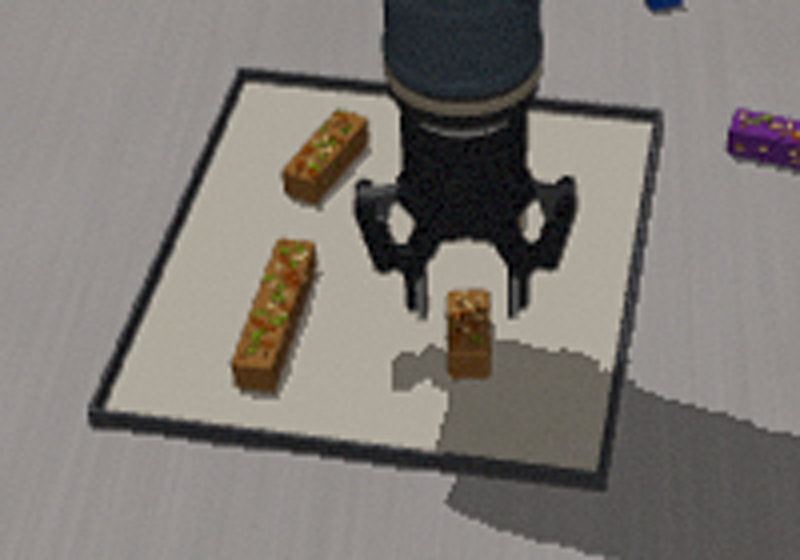

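The wrist and side views both show the fingertips about 25 mm above the reported TCP height. The fingers closed just above the bar's top at z≈33 mm and it didn't move. I'll lower in small steps, watching the force.

Call:
{"method": "servo_tool", "body": {
  "fingers": [60,60,60,60,60,60],
  "slide": [
    [0,0.005,0],
    [0,0.005,0],
    [0,0.003,0],
    [0,0.002,0],
    [0,0,0],
    [0,0,0]
  ],
  "twist": [0,0,0,0,0,0]
}}

```text
t: 5.1
tool_pos: [0.4775, -0.117, -0.0066]
eef_rot: [-90.0, 0.0, 3.7]
ft_force: [-0.2, 0.5, 0.1]
opening: 0.0511
```

```bash
python3 plan.py 0.478 -0.1175 -0.012 3.8;python3 - <<'E'
from h import *
im=ctrl.capture('side'); a=im[160:240,270:370,::-1]
w=ctrl.capture('wrist')[150:350,200:450,::-1]
cv2.imwrite('pics/c6.png',np.hstack([cv2.resize(a,(400,320),interpolation=2),cv2.resize(w,(400,320),interpolation=2)]))
E
```

```text
t 5.1 pos [ 477.5 -117.    -6.6] rot [-90.     0.     3.67] open 51.1 q [-14.  20. -24.  46.  -0.  73.] F [-0.2  0.5  0.1]
before turn slide mm [ 0.5  5.4 -0.5]  after turn [ 0.5  5.4 -0.5]  twist -0.13
```

View pics/c6.png

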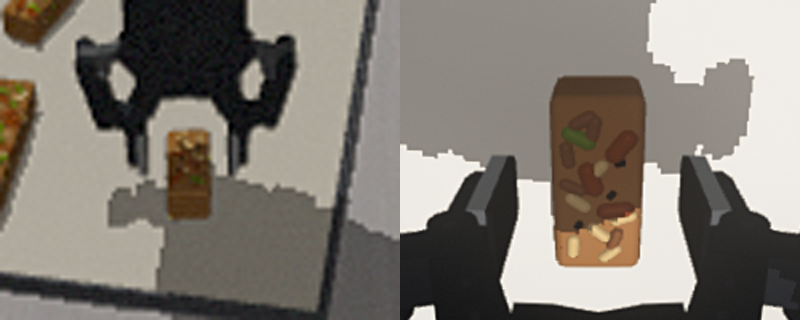

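Call:
{"method": "servo_tool", "body": {
  "fingers": [60,60,60,60,60],
  "slide": [
    [0,0.003,0],
    [0,0.002,0],
    [0,0.002,0],
    [0,0.001,0],
    [0,0,0]
  ],
  "twist": [0,0,0,0,0]
}}

```text
t: 5.7
tool_pos: [0.4773, -0.117, -0.0148]
eef_rot: [-90.0, 0.0, 3.7]
ft_force: [0.3, -0.3, 0.0]
opening: 0.0511
```

Call:
{"method": "servo_tool", "body": {
  "fingers": [0,0,0,0,0,0],
  "slide": [
    [0,0,0],
    [0,0,0],
    [0,0,0],
    [0,0,0],
    [0,0,0],
    [0,0,0]
  ],
  "twist": [0,0,0,0,0,0],
  "force": 30
}}

```text
t: 6.3
tool_pos: [0.4776, -0.117, -0.0144]
eef_rot: [-90.0, -0.0, 3.7]
ft_force: [-0.2, -0.5, 5.6]
opening: 0.0273
```

```bash
python3 plan.py 0.478 -0.1175 -0.012 3.8;python3 - <<'E'
from h import *
im=ctrl.capture('side'); a=im[160:240,270:370,::-1]
w=ctrl.capture('wrist')[150:350,200:450,::-1]
cv2.imwrite('pics/c7.png',np.hstack([cv2.resize(a,(400,320),interpolation=2),cv2.resize(w,(400,320),interpolation=2)]))
E
```

```text
t 6.3 pos [ 477.6 -117.   -14.4] rot [-9.00e+01 -2.00e-02  3.67e+00] open 27.3 q [-14.  20. -25.  45.   0.  73.] F [-0.2 -0.5  5.6]
before turn slide mm [ 0.3 -2.4 -0.5]  after turn [ 0.3 -2.4 -0.5]  twist -0.13
```

View pics/c7.png

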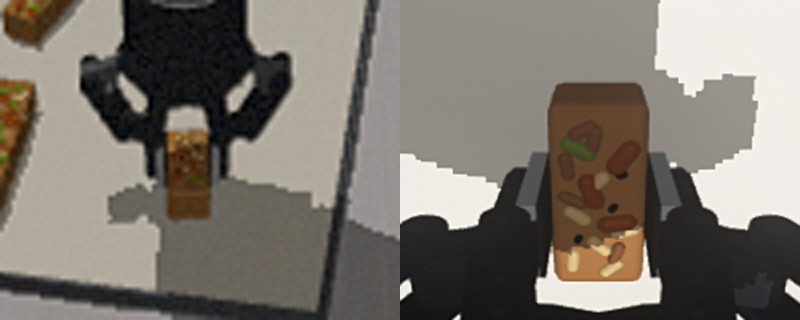

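Gripped at 27.3 mm. Lifting and carrying to the card beside the green disc.

Call:
{"method": "servo_tool", "body": {
  "fingers": [0,0,0,0,0,0,0,0],
  "slide": [
    [0,-0.01,0],
    [0,-0.03,0],
    [0,-0.03,0],
    [0,-0.03,0],
    [0.01,0,0.018],
    [0.02,0,0.036],
    [0.02,0,0.036],
    [0.02,0,0.036]
  ],
  "twist": [0,0,0,0,0,0,0,0]
}}

```text
t: 7.2
tool_pos: [0.5397, 0.0146, 0.0861]
eef_rot: [-90.0, -0.0, 3.6]
ft_force: [0.8, -0.3, -1.1]
opening: 0.0274
```

Call:
{"method": "servo_tool", "body": {
  "fingers": [0,0,0,0,0,0,0,0],
  "slide": [
    [0.02,0,0.036],
    [0.02,0,0.036],
    [0.02,0,0.036],
    [0.02,0,0.036],
    [0.02,0,0.036],
    [0.01,0,0.018],
    [0,0,0],
    [0,0,0]
  ],
  "twist": [-0.3,0,0,0,0,0,0,0]
}}

```text
t: 8.0
tool_pos: [0.6351, 0.2182, 0.0854]
eef_rot: [-90.0, 0.0, 4.0]
ft_force: [-0.6, -0.1, 0.8]
opening: 0.0276
```

```bash
python3 plan.py 0.636 0.221 0.002 4; python3 wlook.py 8
```

```text
t 8.0 pos [635.1 218.2  85.4] rot [-9.002e+01  4.000e-02  4.010e+00] open 27.6 q [ 19.  35.  15.  70.  -0. 105.] F [-0.6 -0.1  0.8]
before turn slide mm [ 1.1 83.4  2.7]  after turn [ 1.1 83.4  2.7]  twist 0.01
brown (229, 212) mid18: [517.3 195. ] -86.0 [204.  397.1] mid33: [524.4 200.9] -86.0 [191.2 372.2]
white (0, 231, 198, 169) z20: [ 118.1 -150.7] -40.1 [256.5 948. ]
white (553, 191, 85, 193) z20: [1037.6  115.3] -0.0 [ 98.4 297.6]
white (61, 135, 55, 136) z20: [395.4 203.8] 4.1 [ 51.1 139.9]
white (116, 126, 65, 152) z20: [475.6 209.3] 4.0 [ 50.8 139.9]
white (194, 119, 67, 163) z20: [555.6 214.9] 3.8 [ 50.6 140.1]
white (291, 117, 67, 98) z20: [633.4 252.2] 3.9 [50.3 76.8]
white (292, 0, 317, 347) z20: [814.7 234.1] 15.8 [340.4 404. ]
white (0, 0, 241, 125) z20: [361.8 349.3] 76.9 [156.3 367.4]
```

View pics/w8.png

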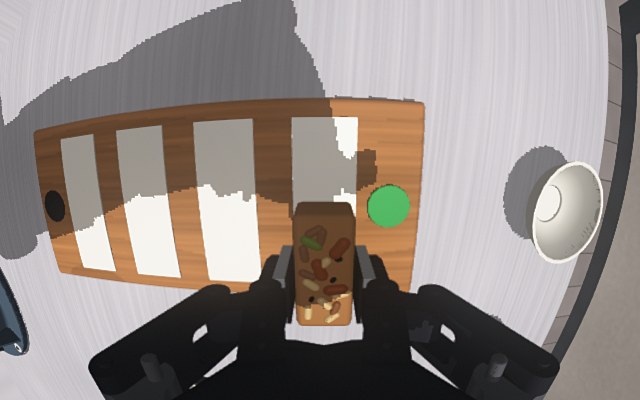

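Call:
{"method": "servo_tool", "body": {
  "fingers": [0,0,0,0,0,0,0,0],
  "slide": [
    [0.0005,0.02,0.002],
    [0,0.03,0.001],
    [0,0.02,0],
    [0,0.006,0],
    [0,0.004,0],
    [0,0.002,0],
    [0,0,0],
    [0,0,0]
  ],
  "twist": [0,0,0,0,0,0,0,0]
}}

```text
t: 8.85
tool_pos: [0.6363, 0.2214, 0.0044]
eef_rot: [-90.0, -0.1, 4.0]
ft_force: [0.0, 0.1, 0.4]
opening: 0.0274
```

```bash
python3 plan.py 0.6355 0.221 0.0015 4
```

```text
t 8.85 pos [636.3 221.4   4.4] rot [-8.998e+01 -7.000e-02  3.970e+00] open 27.4 q [ 19.  38.   8.  60.   0. 105.] F [0.  0.1 0.4]
before turn slide mm [-0.8  2.9 -0.4]  after turn [-0.8  2.9 -0.4]  twist -0.03
```

Call:
{"method": "servo_tool", "body": {
  "fingers": [0,0,0,40,50,60,60,60],
  "slide": [
    [0,0.002,0],
    [0,0.001,0],
    [0,0,0],
    [0,0,0],
    [0,0,0],
    [0,0,0],
    [0,0,0],
    [0,-0.01,0]
  ],
  "twist": [0,0,0,0,0,0,0,0]
}}

```text
t: 9.65
tool_pos: [0.6348, 0.221, 0.0095]
eef_rot: [-90.0, 0.1, 4.0]
ft_force: [0.2, 0.1, -0.1]
opening: 0.0512
```

Call:
{"method": "servo_tool", "body": {
  "fingers": [60,60,60,60,60],
  "slide": [
    [0,-0.03,0],
    [0,-0.03,0],
    [0,-0.03,0],
    [0,0,0],
    [0,0,0]
  ],
  "twist": [0,0,0,0,0]
}}

```text
t: 10.15
tool_pos: [0.6363, 0.2215, 0.1015]
eef_rot: [-90.0, -0.1, 4.0]
ft_force: [-0.3, 0.8, -1.5]
opening: 0.0513
```

```bash
python3 plan.py 0.593 -0.292 0.08 -23.5; python3 wlook.py 9 | grep -v white
```

```text
t 10.15 pos [636.3 221.5 101.5] rot [-89.97  -0.1    3.97] open 51.3 q [ 19.  35.  17.  72.  -0. 105.] F [-0.3  0.8 -1.5]
before turn slide mm [ -78.7   21.1 -509.2]  after turn [ 165.1   21.5 -488.1]  twist 27.47
brown (230, 196) mid18: [516. 213.] -86.0 [168.  397.2] mid33: [522.8 217.6] -86.0 [158.2 373.9]
```

View pics/w9.png

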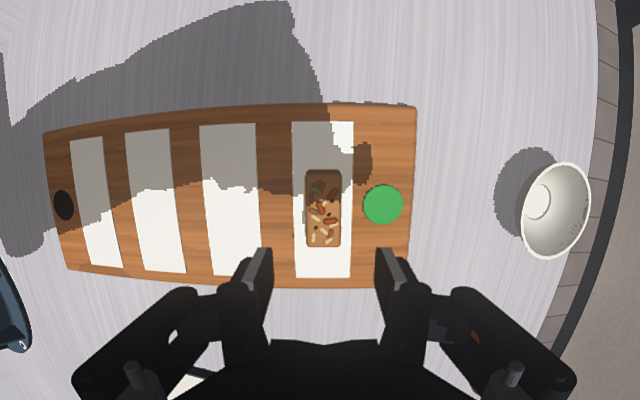

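bar_60 lies centred on its card at (323,208), next to the green disc. Next is bar_80.

Call:
{"method": "servo_tool", "body": {
  "fingers": [60,60,60,60,60,60,60,60],
  "slide": [
    [0,0,0],
    [0,0,0],
    [0,0,0],
    [0,0,0],
    [0.015,0,-0.045],
    [0.015,0,-0.045],
    [0.015,0,-0.045],
    [0.015,0,-0.045]
  ],
  "twist": [7,7,7,6.5,0,0,0,0]
}}

```text
t: 11.0
tool_pos: [0.6176, 0.0306, 0.0993]
eef_rot: [-90.1, 0.1, -23.5]
ft_force: [1.5, -0.7, -0.4]
opening: 0.0512
```

Call:
{"method": "servo_tool", "body": {
  "fingers": [60,60,60,60,60,60,60,60],
  "slide": [
    [0.015,0,-0.045],
    [0.015,0,-0.045],
    [0.015,0,-0.045],
    [0.015,0,-0.045],
    [0.015,0,-0.045],
    [0.015,0,-0.045],
    [0,0,0],
    [0,0,0]
  ],
  "twist": [0,0,0,0,0,0,0,0]
}}

```text
t: 11.8
tool_pos: [0.5927, -0.2519, 0.0992]
eef_rot: [-90.0, 0.1, -23.6]
ft_force: [-0.3, 0.3, 0.6]
opening: 0.0513
```

```bash
python3 plan.py 0.593 -0.292 -0.0145 -23.7; python3 wlook.py 10 | grep -v white
```

```text
t 11.8 pos [ 592.7 -251.9   99.2] rot [-89.99   0.12 -23.65] open 51.3 q [-23.  31.  11.  70.   0.  91.] F [-0.3  0.3  0.6]
before turn slide mm [ 16.6 113.6 -36.7]  after turn [ 16.4 113.7 -36.6]  twist 0.05
brown (199, 258) mid18: [ 459.6 -256. ] -0.9 [41.4 74.5] mid33: [ 469.3 -251.9] -0.9 [38.9 70.1]
brown (341, 244) mid18: [ 590.8 -293.9] -24.2 [28.9 86.9] mid33: [ 592.6 -287.6] -24.2 [27.2 81.7]
brown (577, 150) mid18: [ 865. -310.] 3.2 [ 23.6 141.1] mid33: [ 850.6 -302.7] 3.2 [ 22.2 132.7]
```

Call:
{"method": "servo_tool", "body": {
  "fingers": [60,60,60,60,60,60,60,60],
  "slide": [
    [0.016,0,-0.037],
    [0,0.02,0],
    [0,0.03,0],
    [0,0.03,0],
    [0,0.015,0],
    [0,0.008,0],
    [0,0.004,0],
    [0,0,0]
  ],
  "twist": [0.3,0,0,0,0,0,0,0]
}}

```text
t: 12.65
tool_pos: [0.5938, -0.2909, -0.0064]
eef_rot: [-90.0, -0.0, -23.8]
ft_force: [0.2, -0.3, -0.8]
opening: 0.0516
```

```bash
python3 plan.py 0.592 -0.293 -0.0145 -24; python3 wlook.py 11 | grep -v white;python3 - <<'E'
import cv2
cv2.imwrite('pics/c11.png',cv2.resize(cv2.imread('pics/w11.png')[150:350,200:450],None,fx=2,fy=2))
E
```

```text
t 12.65 pos [ 593.8 -290.9   -6.4] rot [-90.    -0.   -23.78] open 51.6 q [-26.  37.   5.  58.   0.  88.] F [ 0.2 -0.3 -0.8]
before turn slide mm [-0.8  8.1 -2.7]  after turn [-0.8  8.1 -2.7]  twist 0.22
brown (113, 276) mid18: [ 458.3 -256. ] -1.4 [52.8 73.8] mid33: [ 475.1 -253. ] -1.4 [47.5 66.2]
brown (319, 258) mid18: [ 589.5 -295.1] -23.7 [30.5 91.1] mid33: [ 592.9 -288.1] -23.7 [27.4 81.8]
```

View pics/c11.png

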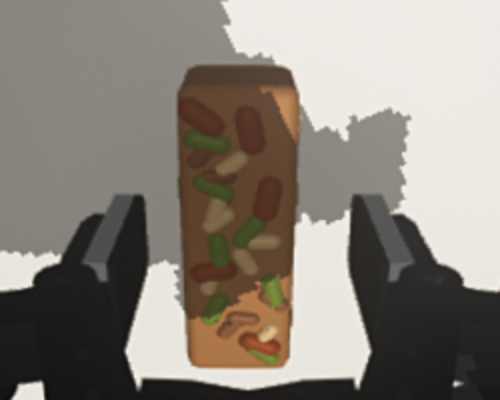

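Call:
{"method": "servo_tool", "body": {
  "fingers": [60,60,60,0,0,0,0,0],
  "slide": [
    [-0.002,0.004,-0.002],
    [0,0.004,0],
    [0,0,0],
    [0,0,0],
    [0,0,0],
    [0,0,0],
    [0,0,0],
    [0,0,0]
  ],
  "twist": [0,0,0,0,0,0,0,0],
  "force": 30
}}

```text
t: 13.5
tool_pos: [0.5911, -0.2926, -0.0143]
eef_rot: [-90.0, -0.0, -23.8]
ft_force: [0.5, -0.9, 3.7]
opening: 0.0273
```

Call:
{"method": "servo_tool", "body": {
  "fingers": [0,0,0,0,0,0,0],
  "slide": [
    [0,-0.01,0],
    [0,-0.03,0],
    [0,-0.03,0],
    [0,-0.03,0],
    [0,0,0],
    [0,0,0],
    [0,0,0]
  ],
  "twist": [0,0,0,-7,-7,-7,-7]
}}

```text
t: 14.2
tool_pos: [0.5909, -0.2925, 0.0863]
eef_rot: [-90.0, -0.0, 4.5]
ft_force: [0.2, -0.2, -1.8]
opening: 0.0274
```

```bash
cat > hand.py <<'E'
# where along tool z is the held bar's centre? top face ends in the wrist view at the tool height of the bar's top
from h import *
import sys
o=ctrl.get_obs(); im=ctrl.capture('wrist'); hsv=cv2.cvtColor(im,cv2.COLOR_RGB2HSV); h,s,v=[hsv[:,:,i] for i in range(3)]
cv2.imwrite(f'pics/h{sys.argv[1]}.png',im[150:390,200:450,::-1])
m=(((s>90)&(h<40)&(v>40))|((h>=35)&(h<80)&(s>100))).astype(np.uint8); m[:,:270]=0; m[:,380:]=0
m=cv2.morphologyEx(m,cv2.MORPH_CLOSE,np.ones((5,5)))
zt=o['tool_pos'][2]+.0145+.005+.013   # mid-height of bar held as gripped at -14.5
for c in contours(m,600):
    p=wristpts(o,c[:,0],zt); q=(p-o['tool_pos'])@rot(o['eef_rot'])*1000
    b=cv2.minAreaRect(q[:,[0,2]].astype(np.float32)); print('tool x,z centre',np.round(b[0],1),'size',np.round(b[1],1),b[2], 'z range',q[:,2].min().round(1),q[:,2].max().round(1))
E
python3 hand.py 1; python3 plan.py 0.556 0.215 0.085 4
```

```text
tool x,z centre [ 0.6 -3. ] size [90.9 30.6] 89.842529296875 z range -48.4 42.4
tool x,z centre [ 13.5 108.9] size [41.6 16.9] 79.3597183227539 z range 87.5 127.9
t 14.25 pos [ 590.9 -292.5   86.1] rot [-9.0e+01 -1.0e-02  4.9e+00] open 27.3 q [-26.  34.  13.  69.   0.  59.] F [ 0.1 -1.2 -0.7]
before turn slide mm [  8.6   1.1 508.6]  after turn [  0.6   1.1 508.7]  twist 0.9
```

View pics/h1.png

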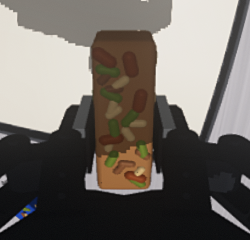

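Call:
{"method": "servo_tool", "body": {
  "fingers": [0,0,0,0,0,0,0,0],
  "slide": [
    [0,0,0.03],
    [0,0,0.045],
    [0,0,0.045],
    [0,0,0.045],
    [0,0,0.045],
    [0,0,0.045],
    [0,0,0.045],
    [0,0,0.045]
  ],
  "twist": [0.5,0,0,0,0,0,0,0]
}}

```text
t: 15.05
tool_pos: [0.5682, 0.0535, 0.0861]
eef_rot: [-90.0, -0.0, 3.5]
ft_force: [1.1, -0.1, -0.0]
opening: 0.0275
```

Call:
{"method": "servo_tool", "body": {
  "fingers": [0,0,0,0,0,0,0],
  "slide": [
    [0,0,0.045],
    [0,0,0.045],
    [0,0,0.045],
    [0,0,0.025],
    [0,0,0],
    [0,0,0],
    [0,0,0]
  ],
  "twist": [0,0,0,0,0,0,0]
}}

```text
t: 15.75
tool_pos: [0.5584, 0.2107, 0.0856]
eef_rot: [-90.0, 0.0, 3.6]
ft_force: [-0.3, -0.7, -0.4]
opening: 0.0275
```

```bash
python3 plan.py 0.556 0.214 0.0015 4
```

```text
t 15.75 pos [558.4 210.7  85.6] rot [-90.01   0.     3.57] open 27.5 q [ 21.  26.   0.  64.  -0. 107.] F [-0.3 -0.7 -0.4]
before turn slide mm [-2.1 84.1  3.5]  after turn [-2.1 84.1  3.5]  twist -0.43
```

Call:
{"method": "servo_tool", "body": {
  "fingers": [0,0,0,0,0,0,0,0],
  "slide": [
    [-0.002,0.02,0.003],
    [0,0.03,0],
    [0,0.02,0],
    [0,0.007,0],
    [0,0.004,0],
    [0,0.002,0],
    [0,0.001,0],
    [0,0,0]
  ],
  "twist": [-0.4,0,0,0,0,0,0,0]
}}

```text
t: 16.55
tool_pos: [0.5566, 0.2144, 0.0021]
eef_rot: [-90.0, -0.1, 4.1]
ft_force: [-0.2, -0.1, 0.0]
opening: 0.0275
```

```bash
python3 plan.py 0.556 0.214 0.0015 4
```

```text
t 16.55 pos [556.6 214.4   2.1] rot [-8.998e+01 -6.000e-02  4.070e+00] open 27.5 q [ 21.  30.  -7.  53.  -0. 107.] F [-0.2 -0.1  0. ]
before turn slide mm [-0.6  0.6 -0.4]  after turn [-0.6  0.6 -0.4]  twist 0.07
```

Call:
{"method": "servo_tool", "body": {
  "fingers": [0,0,40,50,60,60,60,60],
  "slide": [
    [0,0.001,0],
    [0,0,0],
    [0,0,0],
    [0,0,0],
    [0,0,0],
    [0,0,0],
    [0,-0.01,0],
    [0,-0.03,0]
  ],
  "twist": [0,0,0,0,0,0,0,0]
}}

```text
t: 17.35
tool_pos: [0.5543, 0.2136, 0.0391]
eef_rot: [-90.1, 0.2, 4.1]
ft_force: [0.2, 0.3, 0.2]
opening: 0.0511
```

Call:
{"method": "servo_tool", "body": {
  "fingers": [60,60,60,60],
  "slide": [
    [0,-0.03,0],
    [0,-0.03,0],
    [0,0,0],
    [0,0,0]
  ],
  "twist": [0,0,0,0]
}}

```text
t: 17.75
tool_pos: [0.5566, 0.2145, 0.1014]
eef_rot: [-90.0, -0.1, 4.1]
ft_force: [-0.3, 0.1, -0.2]
opening: 0.051
```

```bash
python3 plan.py 0.463 -0.270 0.10 -1.5; python3 wlook.py 12 | grep -v white
```

```text
t 17.75 pos [556.6 214.5 101.4] rot [-89.97  -0.09   4.07] open 51.0 q [ 21.  25.   2.  66.  -0. 107.] F [-0.3  0.1 -0.2]
before turn slide mm [-127.7    1.  -476.6]  after turn [ -80.9    1.4 -486.8]  twist 5.57
brown (545, 333) mid18: [876.1  51.6] 57.2 [ 32.2 168.2] mid33: [857.   65.3] 57.2 [ 30.3 158.3]
brown (292, 194) mid18: [515.9 212.9] -86.0 [168.3 396.9] mid33: [518.  217.1] -86.0 [158.4 373.5]
```

View pics/w12.png

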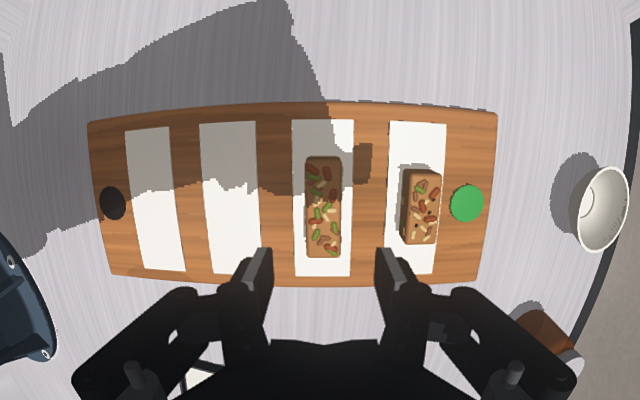

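bar_80 is centred on the second card at (323,206), and bar_60 is undisturbed at (421,206). Next is bar_100.

Call:
{"method": "servo_tool", "body": {
  "fingers": [60,60,60,60,60,60,60,60],
  "slide": [
    [-0.005,0,-0.03],
    [-0.008,0,-0.045],
    [-0.008,0,-0.045],
    [-0.008,0,-0.045],
    [-0.008,0,-0.045],
    [-0.008,0,-0.045],
    [-0.008,0,-0.045],
    [-0.008,0,-0.045]
  ],
  "twist": [5.6,0,0,0,0,0,0,0]
}}

```text
t: 18.6
tool_pos: [0.4874, -0.1309, 0.0996]
eef_rot: [-90.0, 0.1, -1.5]
ft_force: [0.4, -0.3, 0.0]
opening: 0.0516
```

Call:
{"method": "servo_tool", "body": {
  "fingers": [60,60,60,60,60,60],
  "slide": [
    [-0.008,0,-0.045],
    [-0.008,0,-0.045],
    [-0.006,0,-0.045],
    [0,0,0],
    [0,0,0],
    [0,0,0]
  ],
  "twist": [0,0,0,0,0,0]
}}

```text
t: 19.2
tool_pos: [0.4629, -0.2628, 0.0998]
eef_rot: [-89.9, 0.1, -1.5]
ft_force: [-0.3, 0.3, -0.3]
opening: 0.051
```

```bash
python3 plan.py 0.463 -0.270 -0.0145 -1.5; python3 wlook.py 13 | grep -v white
```

```text
t 19.2 pos [ 462.9 -262.8   99.8] rot [-8.995e+01  6.000e-02 -1.500e+00] open 51.0 q [-30.  18.  -9.  63.   0.  62.] F [-0.3  0.3 -0.3]
before turn slide mm [  0.4 114.3  -7.3]  after turn [  0.2 114.3  -7.2]  twist -0.0
brown (322, 211) mid18: [ 461.2 -272. ] -0.9 [ 28.6 104.6] mid33: [ 461.4 -267.3] -0.9 [26.9 98.4]
```

Call:
{"method": "servo_tool", "body": {
  "fingers": [60,60,60,60,60,60,60,60],
  "slide": [
    [-0.001,0.02,-0.008],
    [0,0.03,0],
    [0,0.03,0],
    [0,0.018,0],
    [0,0.008,0],
    [0,0.005,0],
    [0,0.003,0],
    [0,0,0]
  ],
  "twist": [-0.3,0,0,0,0,0,0,0]
}}

```text
t: 20.05
tool_pos: [0.4625, -0.2717, -0.0131]
eef_rot: [-90.0, -0.0, -1.2]
ft_force: [0.1, 0.4, -0.5]
opening: 0.0515
```

Call:
{"method": "servo_tool", "body": {
  "fingers": [0,0,0,0,0,0],
  "slide": [
    [0,0,0],
    [0,0,0],
    [0,0,0],
    [0,0,0],
    [0,0,0],
    [0,0,0]
  ],
  "twist": [0,0,0,0,0,0],
  "force": 30
}}

```text
t: 20.65
tool_pos: [0.4626, -0.272, -0.0128]
eef_rot: [-90.0, -0.1, -1.2]
ft_force: [-0.1, 1.7, 6.3]
opening: 0.0276
```

Call:
{"method": "servo_tool", "body": {
  "fingers": [0,0,0,0,0,0,0],
  "slide": [
    [0,-0.01,0],
    [0,-0.03,0],
    [0,-0.03,0],
    [0,-0.03,0],
    [0,0,0],
    [0,0,0],
    [0,0,0]
  ],
  "twist": [0,0,0,-2.6,-2.6,0,0]
}}

```text
t: 21.35
tool_pos: [0.4618, -0.2716, 0.0864]
eef_rot: [-90.0, 0.0, 3.9]
ft_force: [-0.2, -0.3, -0.7]
opening: 0.0272
```

```bash
python3 hand.py 2; python3 plan.py 0.476 0.2094 0.087 4
```

```text
tool x,z centre [0.3 0.3] size [106.4  30.3] 89.97663879394531 z range -53.0 53.5
t 21.4 pos [ 461.6 -271.5   86.1] rot [-8.997e+01  4.000e-02  3.890e+00] open 27.3 q [-30.  19. -10.  61.   0.  56.] F [ 0.4  0.2 -0.8]
before turn slide mm [ 47.   -0.7 478.8]  after turn [ 47.9  -0.9 478.7]  twist -0.11
```

View pics/h2.png

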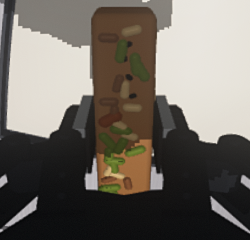

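Call:
{"method": "servo_tool", "body": {
  "fingers": [0,0,0,0,0,0,0,0],
  "slide": [
    [0.003,0,0.03],
    [0.0045,0,0.045],
    [0.0045,0,0.045],
    [0.0045,0,0.045],
    [0.0045,0,0.045],
    [0.0045,0,0.045],
    [0.0045,0,0.045],
    [0.0045,0,0.045]
  ],
  "twist": [0,0,0,0,0,0,0,0]
}}

```text
t: 22.2
tool_pos: [0.4718, 0.0766, 0.086]
eef_rot: [-90.0, 0.1, 3.9]
ft_force: [1.2, 0.5, 0.1]
opening: 0.0271
```

Call:
{"method": "servo_tool", "body": {
  "fingers": [0,0,0,0,0,0],
  "slide": [
    [0.0045,0,0.045],
    [0.0045,0,0.045],
    [0.004,0,0.043],
    [0,0,0],
    [0,0,0],
    [0,0,0]
  ],
  "twist": [0,0,0,0,0,0]
}}

```text
t: 22.8
tool_pos: [0.476, 0.2076, 0.086]
eef_rot: [-90.0, 0.1, 3.9]
ft_force: [-0.2, 0.3, -0.7]
opening: 0.0272
```

```bash
python3 plan.py 0.476 0.2085 0.0025 4
```

```text
t 22.8 pos [476.  207.6  86. ] rot [-9.003e+01  5.000e-02  3.910e+00] open 27.2 q [ 24.  17. -12.  60.  -0. 110.] F [-0.2  0.3 -0.7]
before turn slide mm [ 0.1 83.5  0.9]  after turn [ 0.1 83.5  0.9]  twist -0.09
```

Call:
{"method": "servo_tool", "body": {
  "fingers": [0,0,0,0,0,0,0,0],
  "slide": [
    [0,0.02,0.001],
    [0,0.03,0],
    [0,0.02,0],
    [0,0.007,0],
    [0,0.003,0],
    [0,0.002,0],
    [0,0.001,0],
    [0,0,0]
  ],
  "twist": [0,0,0,0,0,0,0,0]
}}

```text
t: 23.6
tool_pos: [0.4767, 0.2096, 0.004]
eef_rot: [-90.0, -0.1, 4.0]
ft_force: [1.1, -0.8, -0.2]
opening: 0.0277
```

```bash
python3 plan.py 0.476 0.2085 0.0025 4
```

```text
t 23.6 pos [476.7 209.6   4. ] rot [-8.998e+01 -5.000e-02  3.960e+00] open 27.7 q [ 24.  22. -19.  49.   0. 110.] F [ 1.1 -0.8 -0.2]
before turn slide mm [-0.8  1.5 -1. ]  after turn [-0.8  1.5 -1. ]  twist -0.04
```

Call:
{"method": "servo_tool", "body": {
  "fingers": [0,0,40,50,60,60,60,60],
  "slide": [
    [0,0.001,-0.001],
    [0,0,0],
    [0,0,0],
    [0,0,0],
    [0,0,0],
    [0,0,0],
    [0,-0.01,0],
    [0,-0.03,0]
  ],
  "twist": [0,0,0,0,0,0,0,0]
}}

```text
t: 24.4
tool_pos: [0.4747, 0.2077, 0.0414]
eef_rot: [-90.1, 0.2, 4.0]
ft_force: [1.0, -0.4, 1.6]
opening: 0.0512
```

Call:
{"method": "servo_tool", "body": {
  "fingers": [60,60,60,60],
  "slide": [
    [0,-0.03,0],
    [0,-0.03,0],
    [0,0,0],
    [0,0,0]
  ],
  "twist": [0,0,0,0]
}}

```text
t: 24.8
tool_pos: [0.4768, 0.2086, 0.1033]
eef_rot: [-90.0, -0.1, 4.0]
ft_force: [-0.5, -0.4, 0.1]
opening: 0.0512
```

```bash
python3 plan.py 0.608 -0.130 0.10 -6.7; python3 wlook.py 14 | grep -v white
```

```text
t 24.8 pos [476.8 208.6 103.3] rot [-89.97  -0.09   3.97] open 51.2 q [ 24.  17. -11.  62.   0. 110.] F [-0.5 -0.4  0.1]
before turn slide mm [ 107.4    3.3 -346.9]  after turn [ 169.8    3.3 -321. ]  twist 10.67
brown (580, 334) mid18: [873.5  32.7] 60.5 [ 81.8 188.8] mid33: [850.   47.1] 60.5 [ 77.1 177.8]
brown (353, 193) mid18: [515.8 212.8] -86.1 [168.4 396.8] mid33: [513.2 216.6] -86.1 [158.6 373.7]
```

View pics/w14.png

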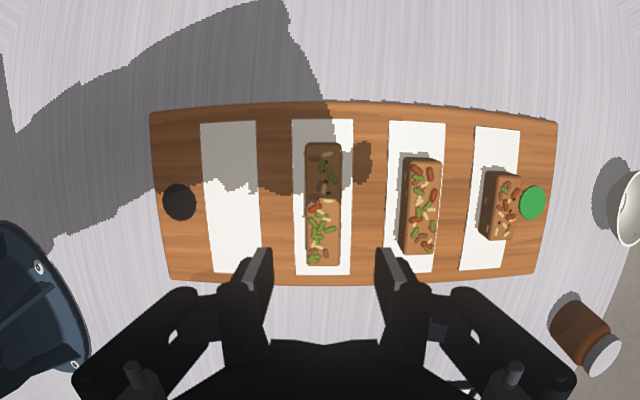

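Three bars are now placed and look good. Last is bar_120.

Call:
{"method": "servo_tool", "body": {
  "fingers": [60,60,60,60,60,60,60,60],
  "slide": [
    [0,0,0],
    [0,0,-0.01],
    [0.021,0,-0.04],
    [0.021,0,-0.04],
    [0.021,0,-0.04],
    [0.021,0,-0.04],
    [0.021,0,-0.04],
    [0.021,0,-0.04]
  ],
  "twist": [5.4,5.3,0,0,0,0,0,0]
}}

```text
t: 25.65
tool_pos: [0.5727, -0.0565, 0.1014]
eef_rot: [-90.0, 0.1, -6.7]
ft_force: [0.9, 0.7, -0.3]
opening: 0.0513
```

Call:
{"method": "servo_tool", "body": {
  "fingers": [60,60,60,60,60],
  "slide": [
    [0.021,0,-0.035],
    [0.021,0,-0.03],
    [0,0,0],
    [0,0,0],
    [0,0,0]
  ],
  "twist": [0,0,0,0,0]
}}

```text
t: 26.15
tool_pos: [0.6065, -0.1233, 0.1018]
eef_rot: [-90.0, 0.1, -6.7]
ft_force: [0.4, 0.3, -0.7]
opening: 0.0513
```

```bash
python3 plan.py 0.608 -0.1305 -0.0145 -6.7; python3 wlook.py 15 | grep -v white
```

```text
t 26.15 pos [ 606.5 -123.3  101.8] rot [-8.998e+01  8.000e-02 -6.700e+00] open 51.3 q [-11.  28.   6.  68.   0.  85.] F [ 0.4  0.3 -0.7]
before turn slide mm [  2.5 116.3  -7. ]  after turn [  2.4 116.3  -7. ]  twist 0.0
brown (545, 307) mid18: [ 864.  -295.2] 2.9 [ 24.3 117. ] mid33: [ 849.4 -281. ] 2.9 [ 22.9 110.1]
brown (324, 209) mid18: [ 605.9 -133. ] -6.8 [ 29.1 124.8] mid33: [ 606.4 -128.4] -6.8 [ 27.4 117.5]
```

Call:
{"method": "servo_tool", "body": {
  "fingers": [60,60,60,60,60,60,60,60],
  "slide": [
    [0.0015,0.02,-0.008],
    [0,0.03,0],
    [0,0.03,0],
    [0,0.018,0],
    [0,0.009,0],
    [0,0.005,0],
    [0,0.003,0],
    [0,0,0]
  ],
  "twist": [0,0,0,0,0,0,0,0]
}}

```text
t: 27.0
tool_pos: [0.6081, -0.1321, -0.012]
eef_rot: [-90.0, -0.0, -6.7]
ft_force: [0.9, -0.4, 0.2]
opening: 0.0511
```

Call:
{"method": "servo_tool", "body": {
  "fingers": [60,0,0,0,0,0,0],
  "slide": [
    [0,0.001,0],
    [0,0,0],
    [0,0,0],
    [0,0,0],
    [0,0,0],
    [0,0,0],
    [0,0,0]
  ],
  "twist": [0,0,0,0,0,0,0],
  "force": 30
}}

```text
t: 27.7
tool_pos: [0.6081, -0.1323, -0.0131]
eef_rot: [-90.0, -0.0, -6.7]
ft_force: [-0.6, -0.6, 6.3]
opening: 0.0272
```

Call:
{"method": "servo_tool", "body": {
  "fingers": [0,0,0,0,0,0,0],
  "slide": [
    [0,-0.01,0],
    [0,-0.03,0],
    [0,-0.03,0],
    [0,-0.03,0],
    [0,0,0],
    [0,0,0],
    [0,0,0]
  ],
  "twist": [0,0,0,-5.3,-5.4,0,0]
}}

```text
t: 28.4
tool_pos: [0.6074, -0.1322, 0.0862]
eef_rot: [-90.0, 0.0, 3.8]
ft_force: [-0.3, -0.8, -1.1]
opening: 0.0278
```

```bash
python3 hand.py 3; python3 plan.py 0.396 0.2035 0.087 4
```

```text
tool x,z centre [0.3 4.6] size [ 30.3 115.1] 0.08125326782464981 z range -53.0 62.1
t 28.45 pos [ 607.2 -132.2   85.9] rot [-8.998e+01  7.000e-02  3.820e+00] open 27.3 q [-12.  29.   5.  66.   0.  74.] F [ 0.1 -0.3 -1.3]
before turn slide mm [-188.4   -0.8  349. ]  after turn [-187.3   -1.1  349.6]  twist -0.18
```

View pics/h3.png

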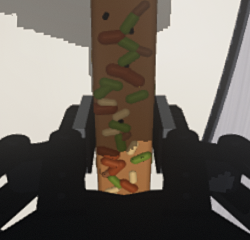

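Call:
{"method": "servo_tool", "body": {
  "fingers": [0,0,0,0,0,0,0,0],
  "slide": [
    [-0.01,0,0.018],
    [-0.02,0,0.037],
    [-0.02,0,0.037],
    [-0.02,0,0.037],
    [-0.02,0,0.037],
    [-0.02,0,0.037],
    [-0.02,0,0.037],
    [-0.02,0,0.037]
  ],
  "twist": [-0.1,0,0,0,0,0,0,0]
}}

```text
t: 29.25
tool_pos: [0.4369, 0.1344, 0.086]
eef_rot: [-90.0, 0.0, 3.9]
ft_force: [0.1, 0.0, -0.4]
opening: 0.0273
```

Call:
{"method": "servo_tool", "body": {
  "fingers": [0,0,0,0,0],
  "slide": [
    [-0.019,0,0.036],
    [-0.018,0,0.034],
    [0,0,0],
    [0,0,0],
    [0,0,0]
  ],
  "twist": [0,0,0,0,0]
}}

```text
t: 29.75
tool_pos: [0.3968, 0.2, 0.0862]
eef_rot: [-90.0, 0.0, 4.0]
ft_force: [0.3, -0.7, -1.2]
opening: 0.0269
```

```bash
python3 plan.py 0.396 0.203 0.0025 4
```

```text
t 29.75 pos [396.8 200.   86.2] rot [-9.002e+01  3.000e-02  3.990e+00] open 26.9 q [ 27.   9. -23.  58.  -0. 113.] F [ 0.3 -0.7 -1.2]
before turn slide mm [-0.5 83.7  3.1]  after turn [-0.6 83.7  3.1]  twist -0.01
```

Call:
{"method": "servo_tool", "body": {
  "fingers": [0,0,0,0,0,0,0,0],
  "slide": [
    [-0.001,0.02,0.003],
    [0,0.03,0],
    [0,0.02,0],
    [0,0.007,0],
    [0,0.003,0],
    [0,0.002,0],
    [0,0.001,0],
    [0,0,0]
  ],
  "twist": [0,0,0,0,0,0,0,0]
}}

```text
t: 30.55
tool_pos: [0.3959, 0.2037, 0.004]
eef_rot: [-90.0, -0.0, 4.1]
ft_force: [0.3, 0.5, -0.7]
opening: 0.0272
```

```bash
python3 plan.py 0.396 0.203 0.0025 4
```

```text
t 30.55 pos [395.9 203.7   4. ] rot [-8.998e+01 -5.000e-02  4.060e+00] open 27.2 q [ 27.  14. -30.  46.   0. 113.] F [ 0.3  0.5 -0.7]
before turn slide mm [ 0.1  1.5 -0.7]  after turn [ 0.1  1.5 -0.7]  twist 0.06
```

Call:
{"method": "servo_tool", "body": {
  "fingers": [0,0,40,50,60,60,60,60],
  "slide": [
    [0,0.001,0],
    [0,0,0],
    [0,0,0],
    [0,0,0],
    [0,0,0],
    [0,0,0],
    [0,-0.01,0],
    [0,-0.03,0]
  ],
  "twist": [0,0,0,0,0,0,0,0]
}}

```text
t: 31.35
tool_pos: [0.3938, 0.2027, 0.0417]
eef_rot: [-90.1, 0.2, 4.1]
ft_force: [0.8, 0.6, 0.3]
opening: 0.0511
```

Call:
{"method": "servo_tool", "body": {
  "fingers": [60,60,60,60,60,60,60],
  "slide": [
    [0,-0.03,0],
    [0,-0.03,0],
    [0,-0.04,0],
    [0,0,-0.03],
    [0,0,-0.04],
    [0,0,-0.04],
    [0,0,-0.04]
  ],
  "twist": [0,0,0,0,0,0,0]
}}

```text
t: 32.05
tool_pos: [0.4059, 0.0526, 0.1433]
eef_rot: [-90.0, -0.1, 4.1]
ft_force: [0.1, 0.0, -0.2]
opening: 0.0512
```

Call:
{"method": "servo_tool", "body": {
  "fingers": [60,60,60,60,60],
  "slide": [
    [0,0,-0.04],
    [0,0,-0.04],
    [0,0,-0.03],
    [0,0,0],
    [0,0,0]
  ],
  "twist": [0,0,0,0,0]
}}

```text
t: 32.55
tool_pos: [0.4138, -0.0562, 0.143]
eef_rot: [-90.0, -0.0, 4.0]
ft_force: [0.7, 0.6, 0.0]
opening: 0.0516
```

```bash
python3 - <<'E'
from h import *
s=ctrl.capture('side'); t=ctrl.capture('top')
cv2.imwrite('pics/e1.png',np.vstack([cv2.resize(s[260:380,170:410,::-1],(560,280),interpolation=2),cv2.resize(t[90:265,130:240,::-1],(176,280),interpolation=2) if 0 else np.zeros((1,560,3),np.uint8),cv2.resize(cv2.rotate(t[90:265,130:240,::-1],cv2.ROTATE_90_COUNTERCLOCKWISE),(480,302),interpolation=2).repeat(1,1) if 0 else cv2.copyMakeBorder(cv2.resize(cv2.rotate(t[90:265,130:240,::-1],cv2.ROTATE_90_COUNTERCLOCKWISE),(445,280),interpolation=2),0,0,0,115,cv2.BORDER_CONSTANT)]))
im=t; hsv=cv2.cvtColor(im,cv2.COLOR_RGB2HSV)
m=((hsv[:,:,1]>100)|(hsv[:,:,2]<100)).astype(np.uint8)
for y in (.204,): pass
C=[(.6355,.2206),(.556,.215),(.476,.2094),(.396,.2038)]
for n,img in(('top',t),('side',s)):
    c=ctrl.calibration(n); hs=cv2.cvtColor(img,cv2.COLOR_RGB2HSV)
    for cx,cy in C:
        a=np.radians(4); u=np.array([-np.sin(a),np.cos(a)]); w=np.array([np.cos(a),np.sin(a)])
        P=[np.array([*(np.array([cx,cy])+i*.024*w+j*.069*u),.02]) for i,j in((-1,-1),(1,-1),(1,1),(-1,1))]
        q=[(c['mtx']@(rot(c['attitude']).T@(p-c['xyz']))) for p in P]; q=np.array([v[:2]/v[2] for v in q])
        k=np.zeros(img.shape[:2],np.uint8); cv2.fillConvexPoly(k,np.round(q).astype(int),1)
        m=((hs[:,:,1]>85)&(k>0)).astype(np.uint8)
        cs=contours(m,40)
        if cs:
            r=obj(ground(n,max(cs,key=cv2.contourArea)[:,0],.033)); print(n,(cx*1000,cy*1000),*r)
E
python3 plan.py 0.4 0.2 0.1 4
```

```text
top (635.5, 220.6) [638.8 229.1] 3.4 [35.1 66.7]
top (556.0, 215.0) [556.3 231.3] 3.9 [28.7 45.5]
top (476.0, 209.4) [474.2 239.7] 5.4 [27.  42.8]
top (396.0, 203.8) [392.9 241. ] 0.4 [24.8 54.4]
side (635.5, 220.6) [638.2 222. ] 3.6 [31.9 70.7]
side (556.0, 215.0) [558.4 215.2] 4.2 [29.9 89.7]
side (476.0, 209.4) [478.2 210.8] 4.8 [ 28.8 111.8]
side (396.0, 203.8) [397.4 206.9] 4.2 [ 29. 128.]
t 32.65 pos [413.8 -55.2 142.8] rot [-8.999e+01 -1.000e-02  4.100e+00] open 51.0 q [ -8.   4. -21.  66.   0.  78.] F [ 0.7 -0.3 -0.3]
before turn slide mm [  4.5  42.8 255.5]  after turn [  4.   42.8 255.6]  twist 0.1
```

View pics/e1.png

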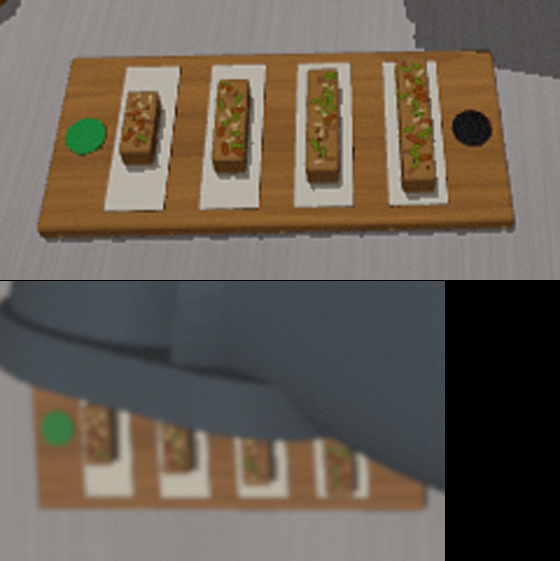

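The side view shows all four bars seeds up in order from the green disc, each within about 1.5 mm and 2° of its card's centreline. The top view is partly blocked by the arm, so its numbers don't count. Handing in.

```bash
python3 -c "
from bench import ctrl
print(ctrl.finish_job())"
```

```text
the job is handed in; nothing more can be done
None
```

All four bars are on their cards, seeds up: 60, 80, 100 and 120 mm, starting from the card beside the green disc. I handed the job in at about 32.7 s of the 112 s, with the gripper open and well clear. The blue and purple look-alikes were left alone.

**First grasp:** it closed just above bar_60, because the fingertips sit about 25 mm higher than the reported TCP suggests. The bar didn't move. I corrected the height from the wrist and side views, and all four real grasps then held at about 27 mm opening with small forces.

**Last checks:**
- **Side view:** every bar was within about 1.5 mm and 2° of its card's centre as seen from that camera.
- **Wrist view:** I checked the first three bars right after releasing each one, and all lay along the middle of their cards. I didn't take a wrist view of bar_120 after release.
- **Top view:** its final picture was partly blocked by the arm. Its readings, up to 37 mm off along the cards, disagree with the side view and were not used.

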